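# Close the flattening press over a lacquer sample

### The arm

A 6-joint arm with a two-finger parallel gripper is mounted at the origin on a cart in front of the work surface, level with it; the furniture and walls round the work are solid. World frame = base frame: x ahead of the robot, y to its left, z up, the work surface at z = 0. Lengths are in m, angles in rad, forces in N, time in s.
With the tool pointing down it reaches from about 0.325 to 0.775 m from the base axis. Payload 5.5 kg.
Tool frame: the origin (TCP) lies at the very end of the fingers, on their centre line; the grasp point (between the pads) lies 19 mm behind it; x points along the fingers, y is the direction in which the jaws open and shut, and the axes are right-handed (so a half turn about x gives the same grasp; the last joint's range is limited). The gripper opens to 88 mm and grips with 3 to 60 N. Pads are 20 mm wide; open, the fingers measure 115 mm over their backs; the gripper's body (75 mm by 178 mm) begins 61 mm behind the grasp point.
Start: joints at [-1.388, 0.091, 1.231, -0, 1.82, -0.057], TCP at [0.143, -0.583, 0.198] pointing down, gripper open.
Joint ranges: [-2.87, 2.87], [-0.86, 2.18], [0.17, 2.46], [-1.51, 4.65], [0.06, 2.69], [-2.65, 2.65]. Speed limits (rad/s): [2.57, 2.57, 3.01, 3.14, 3.14, 3.14].

### API

Orientations are given as a rotation vector (axis times angle).
In Python, from bench import get_obs, get_image, close_job, look_for, mark_of gives the robot as it stands.
- The arm moves only by the tool arm_command, never from a script. Its argument "motion" is a list that holds one entry, the list of rows, each a list of 7 numbers: the shift along the tool's x, y, z in mm, then the turn, a rotation vector about the tool's x, y, z in degrees, then the closure in counts, from 0 (fully open) to 255 (shut). In form: [[[dx, dy, dz, rx, ry, rz, gripper], ...]]. A call has 1 to 8 rows; each row shifts and turns the commanded pose from where the row before left it, along the tool's axes as they then stand; what a row does not reach is not made up. A row lasts 1/8 s, in which the tool goes at most 62.5 mm and 10.7 degrees, less where a joint would pass 70% of its speed; a pose out of reach is approached as far as the arm can. A call is refused whole if a number of a shift passes 62.5 or a number of a turn 10.7, either way. A call with a gripper value outside its range is refused whole. The fingers move at their own pace and stop on an object; the grip force is fixed at half the most. Time passes only in rows, so rows that do not move let the fingers close. It gives the time, the measured TCP pose, the force and the opening at its end, in the units of the state.
- get_obs(): the state, without advancing time (a new reading comes with each control period).
- get_image(name): name is "scene" or "top" or "wrist"; returns a dict with "color" (384x512x3 uint8, red, green, blue), "fx", "fy", "cx", "cy" (pixels), "pose" (4x4, takes a point from camera to world coordinates); the wrist camera has in their place "hand_eye" (4x4, takes a point from camera to tool coordinates, whose origin is the TCP and whose axes are the tool frame's). Camera axes: x right, y up, looking along -z (the intrinsics and any distortion apply to the point x, -y, -z); pixel columns grow to the right and rows downward; lengths in m; the calibration is good to about 2 mm. The wrist camera is an equidistant fisheye: a pixel r from the principal point sees the ray r / f radians off the axis. A picture is of the moment at which its call begins: read the wrist's pose just before it. There is no depth.
- close_job(): hands the job in, once; it reports no verdict.
Trained networks look in a picture, given as the dict that the camera call returned (one of the last four; its "shot" number tells which), for a name from the list of things; names that differ only in an ending like _2 or _b are one class to them, and where a whole thing is asked for, a point or a joint stands for the part that bears it (a point fixed in the world has none). Each returns a list of dicts, best first, with "conf" (0 to 1); they miss things now and then, are a little off and sometimes report something else, mostly with a low value. They report only what shows in the picture. A call takes as long as a camera call. They do not tell look-alikes from the thing itself.
- look_for(label, picture): "rect" ([left, top, right, bottom] in pixels, round what is visible of it).
- mark_of(label, picture): "pixel" ([column, row] in pixels: a listed point, or the origin of a listed thing).
The state is a dict: "t": time; "q": joint angles; "qvel": joint speeds; "tau": joint torques, N m; "eef_pos": TCP position; "tcp_rot": TCP orientation; "contact_force": force on the tool from outside, world axes, zero at the start; "moment": the same for the moment, N m; "grip_width": finger opening in m.
Only numpy, scipy, OpenCV 4.12 (cv2) and the standard library are available. Lean on these libraries where they do the work, as an engineer would, in place of code of your own. Each camera call takes 0.05 s, during which the arm holds its last target.

### The job

A brown sample tile lies on the base of the small flattening press. Take the long plywood top plate, the one whose two holes match the press's two guide pins, and, keeping it level, lower it gently (do not drop it) over both pins until it rests flat on the tile, then let go. Leave the shorter plate where it lies.

Things in the scene. Friction and masses are not known exactly. Their poses are not given: they have to be found in the camera images.
- press_base: Base of the press: a wooden board 210 x 110 x 22 mm lying flat, screwed to the bench (does not move). Origin: centre of its underside; x along its length, z up. Two upright steel guide pins stand on it at x = +75 and -75 mm, y = 0: 12 mm in diameter, 50 mm high above the board's top (tips 72 mm above the origin), the upper 16 mm tapered to a 4 mm tip.
- tile: Plain brown lacquer sample tile, 95 x 60 x 8 mm, lying loose on the middle of the base between the pins, its length along the base's. Origin: centre of its underside.
- long_plate: The press's top plate: plywood 200 x 100 x 14 mm, 0.3 to 0.5 kg, lying flat on the bench. Origin: centre of its underside; x along its length, z up. Two through holes of 26 mm diameter at x = +75 and -75 mm, y = 0. On its middle stands a dark wooden grip block, 70 mm long (along x), 24 mm wide (along y), 45 mm high (top 59 mm above the origin). Either way round fits. Seated on the tile its origin is about 30 mm above that of press_base.
- short_plate: Top plate of another, smaller press, which does not fit: plywood 160 x 100 x 14 mm with the same grip block, its 26 mm holes at x = +55 and -55 mm. Origin: centre of its underside; x along its length. It lies flat on the bench; the two plates may lie on either side of the press.
Not all that is in view belongs to the job. Of the things shaped like the tile, the brown one is meant.

How it is judged:
At the end, for the whole second after the job is handed in: The long plate rests flat on the tile over both pins: underside 26 to 35 mm above the base's, centre within 15 mm, length within 11 degrees, tilt under 4 degrees, at rest; the tile within 20 mm of the base's middle, the short plate within 30 mm of where it lay (z of long_plate in the frame of press_base between 0.026 and 0.035 m and horizontal distance between long_plate and press_base below 0.015 m and angle between the x axis of long_plate and the x axis of press_base, either way round below 0.2 rad and angle between long_plate's own z axis and vertical below 0.07 rad and horizontal distance between tile and press_base below 0.02 m and linear speed of long_plate below 0.02 m/s and distance of short_plate from where it was at the start of the episode below 0.03 m); the robot touches nothing.
It fails at once if the long plate is tipped more than 17 degrees (angle between long_plate's own z axis and vertical above 0.3 rad).
It fails at once if the long plate drops onto the press (moves faster than 0.6 m/s close over it) (horizontal distance between long_plate and press_base below 0.03 m and z of long_plate in the frame of press_base below 0.09 m and linear speed of long_plate above 0.6 m/s).
It fails at once if the short plate is shifted more than 30 mm (distance of short_plate from where it was at the start of the episode above 0.03 m).
It also fails if it takes over 42 s, if anything falls off the work surface, if the arm or the gripper's body presses on something with over 40 N, if the wrist force passes 120 N, or if a joint passes its speed limit or range.

## Working session

There is one attempt and no reset: what is moved stays moved. The work goes in short steps, Python scripts to look and compute and a tool call to move; the robot and the scene stay as the last step left them, time stands still between calls to the robot, and variables do not carry over. Pictures are saved under pics/ and viewed, and the job is handed in when it is done.

Besides the shell and the picture viewer there is one more tool, called after "Call:" as name(argument=value, ...) on one line, values as JSON. arm_command: Moves the arm, as the interface text tells. Its arguments: {"type":"object","properties":{"motion":{"type":"array","items":{"type":"array","items":{"type":"array","items":{"type":"number"}}}}},"required":["motion"]}

```bash
ls; mkdir -p pics; python3 - <<'E'
from bench import *
import cv2,pickle
o=get_obs();print({k:o[k] for k in('t','eef_pos','tcp_rot','grip_width','contact_force')})
d={}
for n in('scene','top','wrist'):
    p=get_image(n);d[n]=p
    cv2.imwrite(f'pics/{n}0.png',p['color'][...,::-1])
    print(n,{k:v for k,v in p.items() if k!='color'})
    for l in('press_base','tile','long_plate','short_plate'):
        print(l,[(r['conf'],r['rect']) for r in look_for(l,p)][:3],[(r['conf'],r['pixel']) for r in mark_of(l,p)][:3])
pickle.dump(d,open('d0.pkl','wb'))
E
```

```text
pics
{'t': 0.0, 'eef_pos': array([ 0.14240694, -0.58248885,  0.19699089]), 'tcp_rot': array([ 2.09481902,  0.25443834, -2.09514671]), 'grip_width': 0.08778653495688708, 'contact_force': array([-0.0674938 , -0.0187297 , -0.25097571])}
scene {'fx': 412.2364035606694, 'fy': 412.2364035606694, 'cx': 262.4502823024304, 'cy': 187.89905277910202, 'pose': array([[-0.47814644,  0.37249354, -0.79537699, -0.52175365],
       [-0.87813281, -0.18616977,  0.44070805,  0.56444725],
       [ 0.01608575,  0.90916961,  0.41611521,  0.57158702],
       [ 0.        ,  0.        ,  0.        ,  1.        ]]), 'shot': 1}
press_base [(0.69, [233.7, 165.7, 287.9, 208.9])] [(0.84, [266.2, 192.1])]
tile [(0.78, [255.3, 173.7, 276.4, 191.8])] [(0.8, [266.5, 185.3])]
long_plate [(0.64, [123.9, 194.0, 193.5, 237.9])] [(0.94, [154.1, 219.8])]
short_plate [] []
top {'fx': 423.8199746301387, 'fy': 423.8199746301387, 'cx': 261.1473537790221, 'cy': 187.59394484918178, 'pose': array([[ 0.02179785,  0.97942393, -0.20063306,  0.26034892],
       [-0.99976152,  0.02162062, -0.00307473,  0.00644576],
       [ 0.00132635, 
[... 285 characters left out ...]
.0, 175.9])]
long_plate [(0.57, [130.6, 145.9, 172.8, 215.4])] [(0.62, [150.6, 179.5])]
short_plate [(0.88, [358.9, 128.9, 410.1, 193.2])] [(0.77, [380.2, 158.9])]
wrist {'fx': 297.3186396354542, 'fy': 297.3186396354542, 'cx': 252.56476227344254, 'cy': 197.34433717198826, 'hand_eye': array([[ 5.78797811e-04,  3.05190474e-01, -9.52291153e-01,
        -1.86330152e-01],
       [ 9.99999831e-01, -2.27933808e-04,  5.34746632e-04,
         1.77382567e-04],
       [-5.38597706e-05, -9.52291301e-01, -3.05190554e-01,
        -8.37115859e-02],
       [ 0.00000000e+00,  0.00000000e+00,  0.00000000e+00,
         1.00000000e+00]]), 'shot': 3}
press_base [] []
tile [] []
long_plate [] []
short_plate [] []
```

View pics/scene0.png

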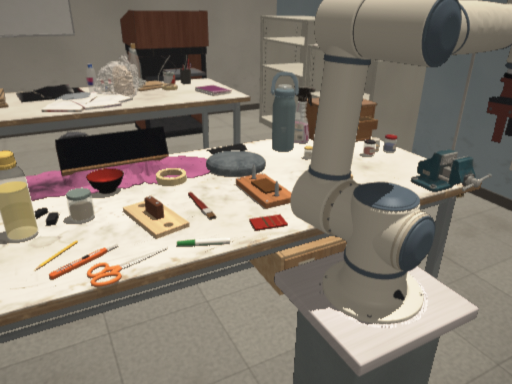

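```bash
python3 - <<'E'
import cv2
a=cv2.imread('pics/top0.png')
cv2.imwrite('pics/top0c.png',cv2.resize(a[110:260,110:430],None,fx=2.5,fy=2.5,interpolation=cv2.INTER_CUBIC))
E
```

```text
(no output)
```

View pics/top0c.png

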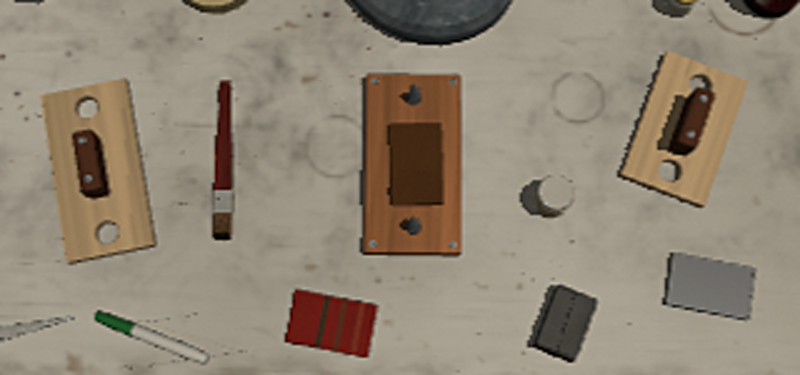

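View pics/wrist0.png

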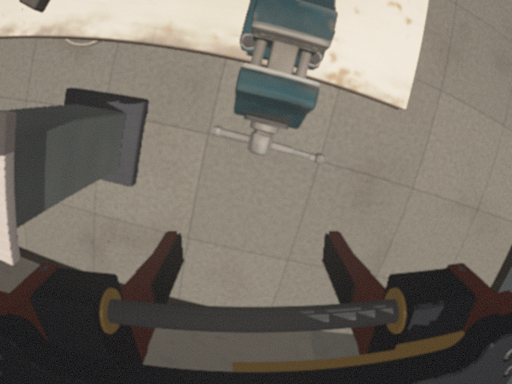

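The top view shows the long plate on the left at about (149,178), the press in the middle at about (275,175) and the short plate on the right at about (382,162). The grey and red tiles are distractors. Next I'll turn these into positions.

```bash
cat > h.py <<'E'
import numpy as np,cv2
from scipy.spatial.transform import Rotation as R
def ray(p,px,obs=None):
    u,v=px
    x=(u-p['cx'])/p['fx'];y=(v-p['cy'])/p['fy']
    if 'hand_eye' in p:
        r=np.hypot(x,y);s=np.sin(r)/r if r>1e-9 else 1
        d=np.array([x*s,-y*s,-np.cos(r)])
        T=np.eye(4);T[:3,:3]=R.from_rotvec(obs['tcp_rot']).as_matrix();T[:3,3]=obs['eef_pos'];T=T@p['hand_eye']
    else:
        d=np.array([x,-y,-1]);T=p['pose']
    return T[:3,3],T[:3,:3]@d
def onz(p,px,z,obs=None):
    o,d=ray(p,px,obs);return o+d*(z-o[2])/d[2]
def tri(rays):
    A=np.zeros((3,3));b=np.zeros(3)
    for o,d in rays:
        d=d/np.linalg.norm(d);P=np.eye(3)-np.outer(d,d);A+=P;b+=P@o
    x=np.linalg.solve(A,b)
    return x,[np.linalg.norm(np.cross(x-o,d/np.linalg.norm(d))) for o,d in rays]
E
python3 - <<'E'
from h import *;import pickle
d=pickle.load(open('d0.pkl','rb'));t=d['top']
c=lambda u,v:(110+u/2.5-.3,110+v/2.5-.3)
P=lambda n,u,v,z:print(n,onz(t,c(u,v),z).round(4))
P('Lh1',87,106,.014);P('Lh2',108,232,.014)
for q in((42,94),(127,79),(155,245),(69,262)):P('Lc',*q,.014)
P('grip',91,163,.059)
for q in((366,74),(461,74),(461,253),(363,253)):P('Bc',*q,.022)
for q in((390,124),(441,124),(441,204),(390,204)):P('tile',*q,.03)
P('Sh1',700,85,.014);P('Sh2',670,170,.014)
for a,b,n in(((154.1,219.8),(150.6,179.5),'long'),((266.5,185.3),(278,175.9),'tile')):
    print(n,tri([ray(d['scene'],a),ray(t,b)]))
print(R.from_rotvec([2.09481902,0.25443834,-2.09514671]).as_matrix().round(3))
E
```

```text
Lh1 [0.5995 0.3498 0.014 ]
Lh2 [0.4525 0.3147 0.014 ]
Lc [0.6128 0.403  0.014 ]
Lc [0.6331 0.3058 0.014 ]
Lc [0.4388 0.2607 0.014 ]
Lc [0.4175 0.356  0.014 ]
grip [0.5216 0.3273 0.059 ]
Bc [0.6428 0.0278 0.022 ]
Bc [ 0.6452 -0.0821  0.022 ]
Bc [ 0.4361 -0.0834  0.022 ]
Bc [0.4337 0.0261 0.022 ]
tile [ 0.5813 -0.0011  0.03  ]
tile [ 0.5826 -0.0591  0.03  ]
tile [ 0.4899 -0.06    0.03  ]
tile [ 0.4886 -0.0029  0.03  ]
Sh1 [ 0.6406 -0.3606  0.014 ]
Sh2 [ 0.5384 -0.3223  0.014 ]
long (array([ 0.52381721,  0.33325125, -0.00458715]), [np.float64(0.002197781601041879), np.float64(0.002197781601042056)])
tile (array([ 0.53513046, -0.03649907,  0.02469804]), [np.float64(0.0004764009658237482), np.float64(0.0004764009658238443)])
[[-0.     0.237 -0.971]
 [ 0.002 -0.971 -0.237]
 [-1.    -0.002 -0.   ]]
```

Call:
arm_command(motion=[[[-30, 0, 0, 0, 0, 0, 0], [0, -37, -50, 0, 0, 0, 0], [0, -37, -50, 0, 0, 0, 0], [0, -37, -50, 0, 0, 0, 0], [0, -37, -50, 0, 0, 0, 0], [0, -37, -50, 0, 0, 0, 0], [0, -37, -50, 0, 0, 0, 0], [0, -37, -50, 0, 0, 0, 0]]])

```text
t: 2.35
eef_pos: [0.4219, -0.2464, 0.2284]
tcp_rot: [2.095, 0.251, -2.093]
contact_force: [1.0, -0.9, -0.0]
grip_width: 0.0881
```

Call:
arm_command(motion=[[[0, -58, -22, 0, 0, 0, 0], [0, -58, -22, 0, 0, 0, 0], [0, -58, -22, 0, 0, 0, 0], [0, -58, -22, 0, 0, 0, 0], [0, -58, -22, 0, 0, 0, 0], [0, -58, -22, 0, 0, 0, 0], [0, -58, -22, 0, 0, 0, 0], [0, -58, -22, 0, 0, 0, 0]]])

```text
t: 3.35
eef_pos: [0.4817, 0.2465, 0.2284]
tcp_rot: [2.095, 0.252, -2.093]
contact_force: [0.7, -0.4, -0.3]
grip_width: 0.0877
```

```bash
cat > snap.py <<'E'
import sys
from bench import *
import cv2,pickle
o=get_obs();p=get_image('wrist');n=sys.argv[1]
cv2.imwrite(f'pics/w{n}.png',cv2.resize(p['color'][...,::-1],None,fx=1.5,fy=1.5,interpolation=cv2.INTER_CUBIC))
pickle.dump((o,p),open(f'w{n}.pkl','wb'))
print(o['t'],o['eef_pos'],o['tcp_rot'],o['q'].round(3),o['contact_force'].round(1),o['grip_width'],get_obs()['t'])
E
python3 snap.py 1
```

```text
3.35 [0.4816547  0.24651999 0.22842391] [ 2.09500518  0.25249772 -2.09309385] [ 0.41  -0.06   1.33  -0.     1.871  1.741] [ 0.7 -0.4 -0.3] 0.08767329102265521 3.4
```

View pics/w1.png

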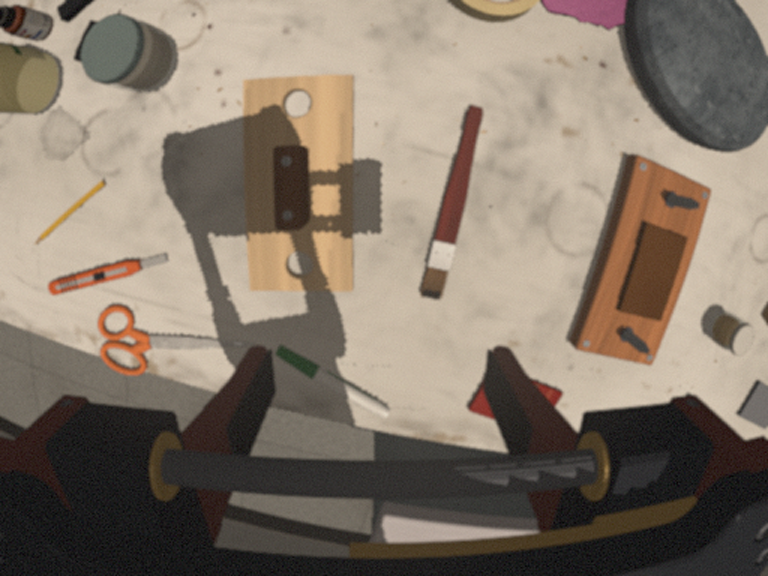

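The wrist view shows the long plate square to the tool: grip at (291,188), holes at (298,102) and (301,263), in display pixels. The press is on the right.

```bash
python3 snap.py 2; python3 - <<'E'
from h import *;import pickle
o,p=pickle.load(open('w2.pkl','rb'))
d=pickle.load(open('d0.pkl','rb'));t=d['top']
cv2.imwrite('pics/w2c.png',cv2.resize(p['color'][30:260,140:500,::-1],None,fx=2.2,fy=2.2,interpolation=cv2.INTER_CUBIC))
E
```

```text
3.4 [0.4809094  0.25308941 0.22657548] [ 2.09108761  0.26256925 -2.0941337 ] [ 0.419 -0.054  1.327  0.005  1.869  1.745] [-4.7  0.8 -1. ] 0.0880742281172999 3.45
```

View pics/w2c.png

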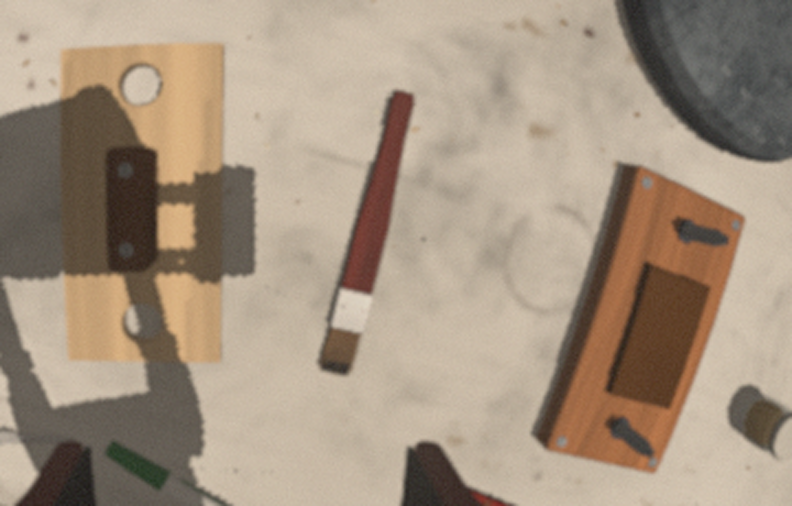

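```bash
python3 - <<'E'
from h import *;import pickle
o,p=pickle.load(open('w2.pkl','rb'))
d=pickle.load(open('d0.pkl','rb'));t=d['top']
c=lambda u,v:(140+u/2.2-.3,30+v/2.2-.3)
ct=lambda u,v:(110+u/2.5-.3,110+v/2.5-.3)
for n,a,z in(('h1',(140,84),.014),('h2',(141,321),.014),('s1',(125,170),.059),('s2',(125,249),.059),('c1',(62,49),.014),('c2',(223,44),.014),('c3',(221,361),.014),('c4',(70,360),.014),('B1',(648,184),.022),('B2',(736,224),.022),('B3',(652,464),.022),('B4',(562,442),.022),('pt1',(676,228),.072),('pt1',(613,425),.072)):
    print(n,onz(p,c(*a),z,o).round(4))
for n,a,b in(('h1',(140,84),(87,106)),('h2',(141,321),(108,232)),('c1',(62,49),(42,94)),('c2',(223,44),(127,79)),('c3',(221,361),(155,245)),('s1',(125,170),(84,141)),('s2',(125,249),(97,187)),
  ('B1',(648,184),(373,80)),('B4',(562,442),(373,244)),('B3',(652,464),(453,244)),('B2',(736,224),(453,80))):
    x,r=tri([ray(p,c(*a),o),ray(t,ct(*b))]);print(n,x.round(4),np.round(r[0],4))
E
```

```text
h1 [0.5961 0.3501 0.014 ]
h2 [0.4519 0.3168 0.014 ]
s1 [0.5447 0.3384 0.059 ]
s2 [0.5022 0.329  0.059 ]
c1 [0.6092 0.4038 0.014 ]
c2 [0.6311 0.3073 0.014 ]
c3 [0.4385 0.2614 0.014 ]
c4 [0.415  0.3579 0.014 ]
B1 [0.6316 0.0161 0.022 ]
B2 [ 0.6339 -0.0726  0.022 ]
B3 [ 0.4416 -0.075   0.022 ]
B4 [0.4417 0.0147 0.022 ]
pt1 [0.6052 0.0195 0.072 ]
pt1 [0.476  0.0151 0.072 ]
h1 [0.5954 0.3467 0.0273] 0.0008
h2 [0.4522 0.3158 0.0138] 0.0011
c1 [0.6068 0.3967 0.0341] 0.0004
c2 [0.6319 0.3064 0.0146] 0.0012
c3 [0.4387 0.2611 0.014 ] 0.0004
s1 [0.5452 0.3368 0.0626] 0.001
s2 [0.4991 0.3294 0.0336] 0.0038
B1 [0.632  0.0198 0.0286] 0.0016
B4 [0.4431 0.0156 0.0243] 0.0008
B3 [ 0.444  -0.0732  0.0252] 0.0018
B2 [ 0.6355 -0.0725  0.023 ] 0.0018
```

Call:
arm_command(motion=[[[20, -30, -25, 0, 0, 0, 0], [30, -31, -28, 0, 0, 0, 0], [40, 0, 0, 0, 0, 0, 0], [0, 0, 0, 0, 0, 0, 0], [0, 0, 0, 0, 0, 0, 0]]])

```text
t: 4.08
eef_pos: [0.5193, 0.3158, 0.1403]
tcp_rot: [2.097, 0.252, -2.093]
contact_force: [0.7, 0.5, 0.9]
grip_width: 0.0875
```

```bash
python3 snap.py 3; python3 - <<'E'
from h import *;import pickle
o,p=pickle.load(open('w3.pkl','rb'))
M=R.from_rotvec(o['tcp_rot']).as_matrix();print(M.round(4),np.degrees(np.arctan2(M[1,1],M[0,1])))
print('tool delta mm',1000*M.T@(np.array([.5245,.333,.022])-o['eef_pos']))
E
```

```text
4.075 [0.51929944 0.31584478 0.14025881] [ 2.09705739  0.25235696 -2.09255418] [ 0.491  0.106  1.317 -0.     1.716  1.822] [0.7 0.5 0.9] 0.08748750147037367 4.125
[[ 2.000e-03  2.368e-01 -9.716e-01]
 [ 1.000e-03 -9.716e-01 -2.368e-01]
 [-1.000e+00 -4.000e-04 -2.200e-03]] -76.3014251457237
tool delta mm [118.28539908 -15.38350731  -8.85469935]
```

View pics/w3.png

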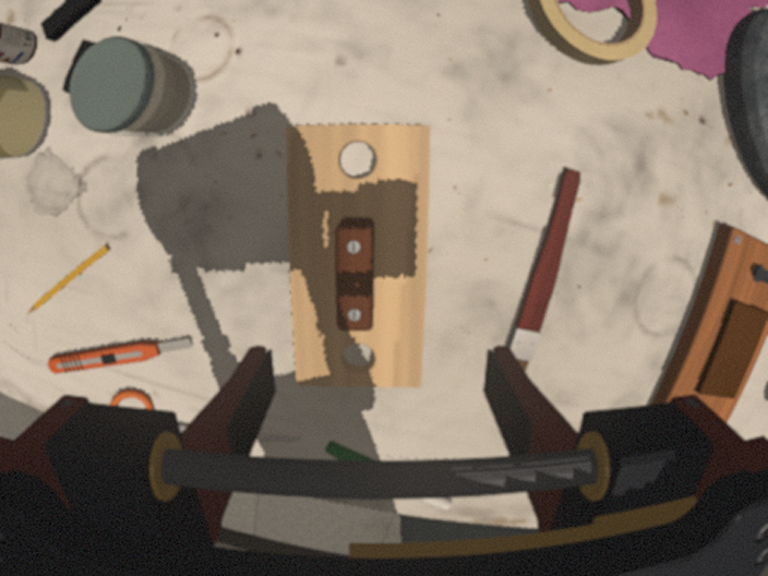

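```bash
python3 - <<'E'
from h import *;import pickle
o,p=pickle.load(open('w3.pkl','rb'));o2,p2=pickle.load(open('w2.pkl','rb'))
c=lambda u,v:(u/1.5-.17,v/1.5-.17)
c2=lambda u,v:(140+u/2.2-.3,30+v/2.2-.3)
for n,a,z in(('h1',(357,159),.014),('s1',(353,246),.059),('s2',(353,314),.059),('c1',(289,124),.014),('c2',(430,125),.014),('c3',(421,387),.014),('c4',(297,382),.014)):
    print(n,onz(p,c(*a),z,o).round(4))
for n,a,b in(('h1',(357,159),(140,84)),('s1',(353,246),(125,170)),('s2',(353,314),(125,249)),('c1',(289,124),(62,49)),('c3',(421,387),(221,361))):
    print(n,tri([ray(p,c(*a),o),ray(p2,c2(*b),o2)]))
E
```

```text
h1 [0.5966 0.3505 0.014 ]
s1 [0.545  0.3386 0.059 ]
s2 [0.502  0.3288 0.059 ]
c1 [0.6108 0.4027 0.014 ]
c2 [0.6322 0.3073 0.014 ]
c3 [0.4374 0.2614 0.014 ]
c4 [0.4176 0.3591 0.014 ]
h1 (array([0.59651375, 0.35069529, 0.01045305]), [np.float64(9.337548066833374e-05), np.float64(9.33754806682964e-05)])
s1 (array([0.54468836, 0.33861588, 0.05754076]), [np.float64(6.294126722948742e-05), np.float64(6.294126722940927e-05)])
s2 (array([0.50240279, 0.32881996, 0.06013666]), [np.float64(1.6174562510325352e-05), np.float64(1.6174562510161915e-05)])
c1 (array([0.61008538, 0.40356286, 0.0127373 ]), [np.float64(0.0009758501204777561), np.float64(0.0009758501204778714)])
c3 (array([0.438962  , 0.26172187, 0.01639943]), [np.float64(0.0003618921325022097), np.float64(0.00036189213250215784)])
```

Call:
arm_command(motion=[[[0, -16, -8.5, 0, 0, 0, 0], [40, 0, 0, 0, 0, 0, 0], [40, 0, 0, 0, 0, 0, 0], [25, 0, 0, 0, 0, 0, 0], [13, 0, 0, 0, 0, 0, 0], [0, 0, 0, 0, 0, 0, 0], [0, 0, 0, 0, 0, 0, 0]]])

```text
t: 5.0
eef_pos: [0.5243, 0.3343, 0.0225]
tcp_rot: [2.098, 0.254, -2.091]
contact_force: [-0.0, -0.5, 0.1]
grip_width: 0.0877
```

```bash
python3 snap.py 4
```

```text
5.0 [0.5243129  0.33429798 0.02250111] [ 2.09806888  0.25356925 -2.09144237] [ 0.513  0.182  1.444 -0.     1.513  1.844] [-0.  -0.5  0.1] 0.08774854656400106 5.05
```

View pics/w4.png

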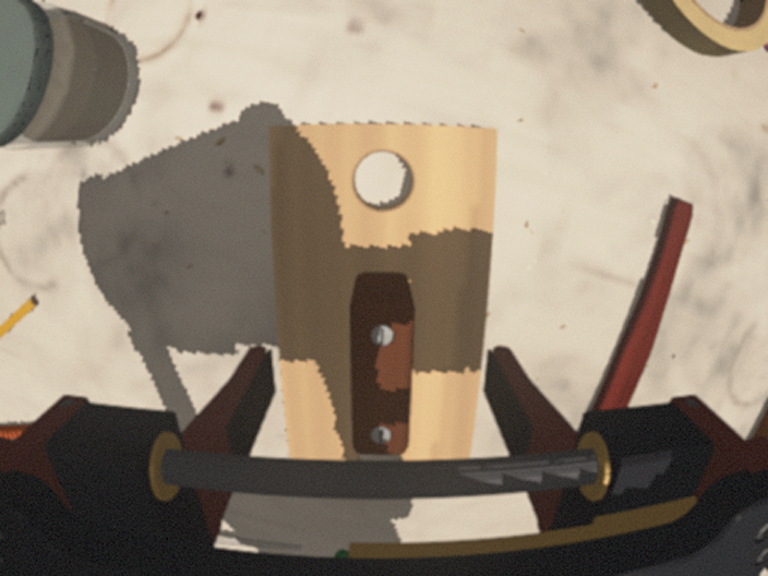

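The block at (381,360) is centred between the fingers, so I'll close the gripper.

Call:
arm_command(motion=[[[0, 0, 0, 0, 0, 0, 255], [0, 0, 0, 0, 0, 0, 255], [0, 0, 0, 0, 0, 0, 255], [0, 0, 0, 0, 0, 0, 255], [0, 0, 0, 0, 0, 0, 255], [0, 0, 0, 0, 0, 0, 255], [0, 0, 0, 0, 0, 0, 255], [0, 0, 0, 0, 0, 0, 255]]])

```text
t: 6.05
eef_pos: [0.5232, 0.3337, 0.0201]
tcp_rot: [2.094, 0.252, -2.094]
contact_force: [0.5, -0.3, 0.2]
grip_width: 0.0236
```

Call:
arm_command(motion=[[[-6, 0, 0, 0, 0, 0, 255], [-12, 0, 0, 0, 0, 0, 255], [-20, 0, 0, 0, 0, 0, 255], [-25, 0, 0, 0, 0, 0, 255], [-25, 0, 0, 0, 0, 0, 255], [-20, 0, 0, 0, 0, 0, 255], [-12, 0, 0, 0, 0, 0, 255], [0, 0, 0, 0, 0, 0, 255]]])

```text
t: 7.05
eef_pos: [0.5236, 0.3341, 0.1414]
tcp_rot: [2.096, 0.253, -2.092]
contact_force: [0.2, -0.2, -4.4]
grip_width: 0.0241
```

```bash
python3 snap.py 5; python3 - <<'E'
from h import *;import pickle
o,p=pickle.load(open('w5.pkl','rb'))
M=R.from_rotvec(o['tcp_rot']).as_matrix();print(M.round(4),np.degrees(np.arctan2(M[1,1],M[0,1])))
print('tool delta mm',1000*M.T@(np.array([.538,-.0285,.14])-o['eef_pos']))
E
```

```text
7.05 [0.5236309  0.33406661 0.14140337] [ 2.09634511  0.25319447 -2.09249998] [0.513 0.142 1.276 0.    1.722 1.844] [ 0.2 -0.2 -4.4] 0.024095474992977726 7.1
[[ 1.700e-03  2.375e-01 -9.714e-01]
 [ 1.000e-03 -9.714e-01 -2.375e-01]
 [-1.000e+00 -6.000e-04 -1.900e-03]] -76.25847932344736
tool delta mm [  1.0669151  355.60294374  72.16919487]
```

View pics/w5.png

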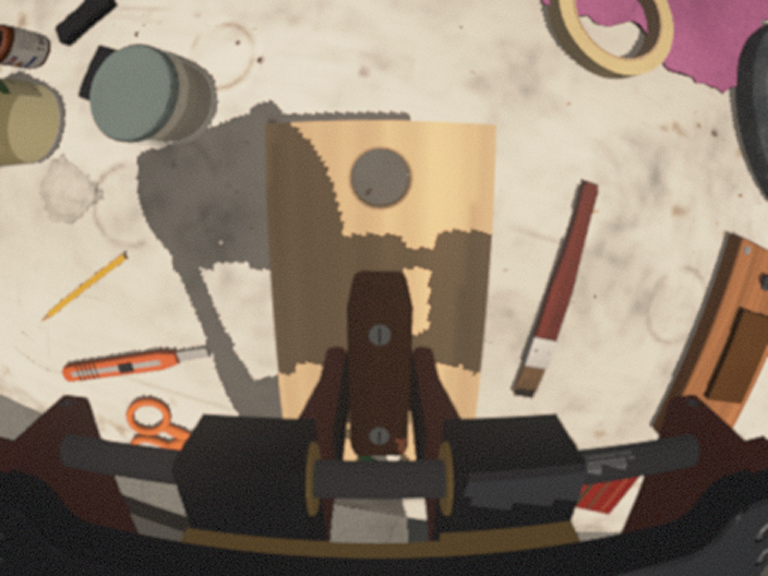

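Call:
arm_command(motion=[[[0, 12, 2, 0, 0, 0, 255], [0, 25, 5, 0, 0, 0, 255], [0, 35, 7, 0, 0, 0, 255], [0, 40, 8, 0, 0, 0, 255], [0, 40, 8, 0, 0, 0, 255], [0, 40, 8, 0, 0, 0, 255], [0, 40, 8, 0, 0, 0, 255], [0, 40, 8, 0, 0, 0, 255]]])

```text
t: 8.1
eef_pos: [0.5345, 0.0547, 0.139]
tcp_rot: [2.092, 0.252, -2.096]
contact_force: [0.5, -0.4, -3.6]
grip_width: 0.0238
```

Call:
arm_command(motion=[[[0, 35, 8, 0, 0, 0, 255], [0, 25, 5, 0, 0, 0, 255], [0, 13, 3, 2, 0, 0, 255], [0, 0, 0, 4, 0, 0, 255], [0, 0, 0, 4, 0, 0, 255], [0, 0, 0, 3.2, 0, 0, 255], [0, 0, 0, 0, 0, 0, 255], [0, 0, 0, 0, 0, 0, 255]]])

```text
t: 9.1
eef_pos: [0.5369, -0.0178, 0.1398]
tcp_rot: [2.216, 0.011, -2.217]
contact_force: [-1.2, -1.2, -2.9]
grip_width: 0.0237
```

```bash
python3 snap.py 6; python3 - <<'E'
from h import *;import pickle
from bench import *
o,p=pickle.load(open('w6.pkl','rb'))
M=R.from_rotvec(o['tcp_rot']).as_matrix();print(M.round(4),np.degrees(np.arctan2(M[1,1],M[0,1])))
print('tool delta mm',1000*M.T@(np.array([.538,-.0285,.14])-o['eef_pos']))
t=get_image('top');s=get_image('scene');pickle.dump((t,s),open('ts6.pkl','wb'))
cv2.imwrite('pics/top6.png',cv2.resize(t['color'][110:260,200:360,::-1],None,fx=4,fy=4,interpolation=cv2.INTER_CUBIC))
cv2.imwrite('pics/sc6.png',cv2.resize(s['color'][120:260,160:340,::-1],None,fx=4,fy=4,interpolation=cv2.INTER_CUBIC))
E
```

```text
9.1 [ 0.53691851 -0.01779043  0.13981895] [ 2.21574512  0.01147413 -2.2169807 ] [-0.096 -0.081  1.507  0.     1.717  1.464] [-1.2 -1.2 -2.9] 0.023684764753678037 9.15
[[-6.000e-04  1.020e-02 -9.999e-01]
 [ 1.000e-04 -9.999e-01 -1.020e-02]
 [-1.000e+00 -1.000e-04  6.000e-04]] -89.41325876308144
tool delta mm [-0.18284122 10.72006045 -0.97165713]
```

View pics/w6.png

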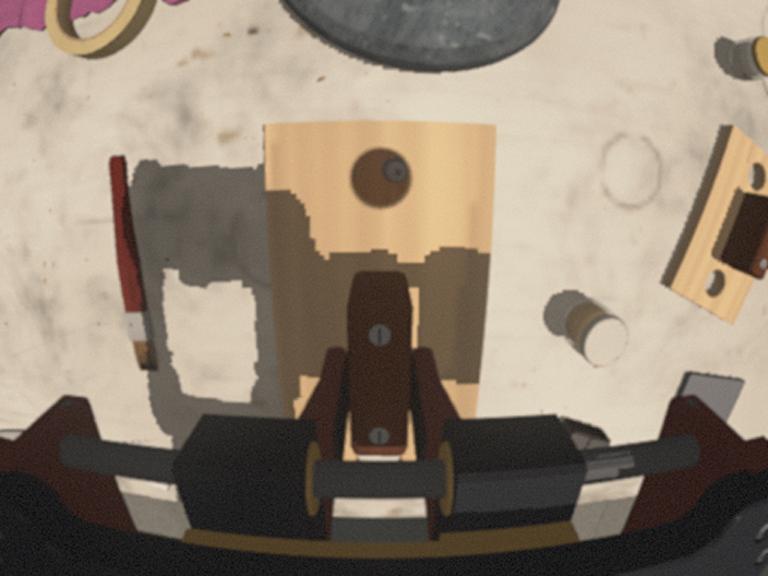

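View pics/top6.png

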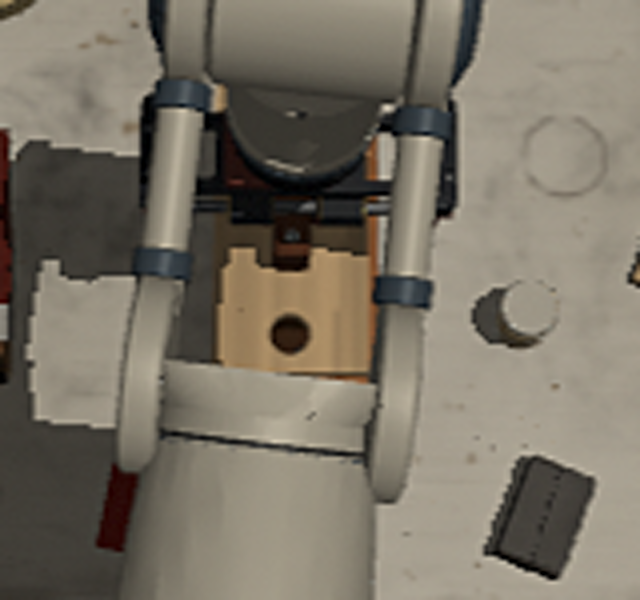

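View pics/sc6.png

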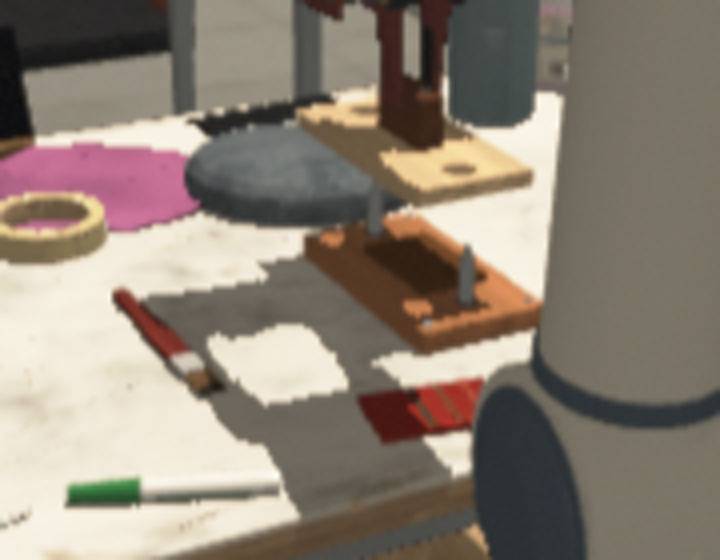

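```bash
python3 - <<'E'
from h import *;import pickle
o,p=pickle.load(open('w6.pkl','rb'));t,s=pickle.load(open('ts6.pkl','rb'))
c=lambda u,v:(u/1.5-.17,v/1.5-.17)
cs=lambda u,v:(160+u/4-.4,120+v/4-.4)
ct=lambda u,v:(200+u/4-.4,110+v/4-.4)
pz=o['eef_pos'][2]-.0065
print('pin far w',onz(p,c(397,171),.072,o));
print('tri',tri([ray(p,c(397,171),o),ray(s,cs(376,184))]))
print('far scene',onz(s,cs(376,184),.072),'near scene',onz(s,cs(467,247),.072))
M=R.from_rotvec(o['tcp_rot']).as_matrix()
h=onz(p,c(381,178),pz,o);print('hole far',h,'tool',1000*M.T@(h-o['eef_pos']))
for a in((264,124),(496,125)):
    e=onz(p,c(*a),pz,o);print('corner tool',1000*M.T@(e-o['eef_pos']))
print('near hole top',onz(t,ct(291,333),pz),'scene holes',onz(s,cs(460,170),pz),)
print('plate corner scene',onz(s,cs(532,176),pz),onz(s,cs(416,192),pz))
E
```

```text
pin far w [ 0.61332191 -0.02725274  0.072     ]
tri (array([ 0.61283531, -0.02813179,  0.06707929]), [np.float64(0.0007646370692417396), np.float64(0.0007646370692416911)])
far scene [ 0.60151378 -0.02307187  0.072     ] near scene [ 0.4561409  -0.02499315  0.072     ]
hole far [ 0.61199382 -0.01803375  0.13331895] tool [  6.45807666   1.01286477 -75.07248492]
corner tool [   6.45000827  -49.52576977 -100.10434482]
corner tool [  6.43857787  50.7292991  -99.71462212]
near hole top [ 0.46469522 -0.01908327  0.13331895] scene holes [ 0.46120504 -0.0198086   0.13331895]
plate corner scene [ 0.42715048 -0.06127877  0.13331895] [0.43715031 0.03054354 0.13331895]
```

Call:
arm_command(motion=[[[0, 5, -0.5, 0, 0, 0, 255], [0, 5, -0.5, 0, 0, 0, 255], [8, 0, 0, 0, 0, 0, 255], [12, 0, 0, 0, 0, 0, 255], [10, 0, 0, 0, 0, 0, 255], [6, 0, 0, 0, 0, 0, 255], [0, 0, 0, 0, 0, 0, 255], [0, 0, 0, 0, 0, 0, 255]]])

```text
t: 10.25
eef_pos: [0.5384, -0.0279, 0.1045]
tcp_rot: [2.217, 0.01, -2.216]
contact_force: [-0.2, 0.3, -4.4]
grip_width: 0.0236
```

```bash
cat > chk.py <<'E'
import sys
from h import *;import pickle
from bench import *
n=sys.argv[1]
o,p=pickle.load(open(f'w{n}.pkl','rb'))
M=R.from_rotvec(o['tcp_rot']).as_matrix();print(M.round(4)[:,1:],np.degrees(np.arctan2(M[1,1],M[0,1])))
t=get_image('top');s=get_image('scene');pickle.dump((t,s),open(f'ts{n}.pkl','wb'))
a=cv2.resize(t['color'][150:220,240:310,::-1],None,fx=5,fy=5,interpolation=cv2.INTER_CUBIC)
b=cv2.resize(s['color'][140:220,220:310,::-1],None,fx=5,fy=5,interpolation=cv2.INTER_CUBIC)
w=np.zeros((400,800,3),np.uint8);w[:350,:350]=a;w[:400,350:800]=b
cv2.imwrite(f'pics/ts{n}.png',w)
E
python3 snap.py 7;python3 chk.py 7
```

```text
10.25 [ 0.53841821 -0.02791741  0.10453122] [ 2.21731709  0.01042528 -2.21595904] [-0.115 -0.072  1.56  -0.     1.653  1.446] [-0.2  0.3 -4.4] 0.02364258148210573 10.3
[[ 9.5e-03 -1.0e+00]
 [-1.0e+00 -9.5e-03]
 [ 1.0e-04 -6.0e-04]] -89.45602344441687
```

View pics/w7.png

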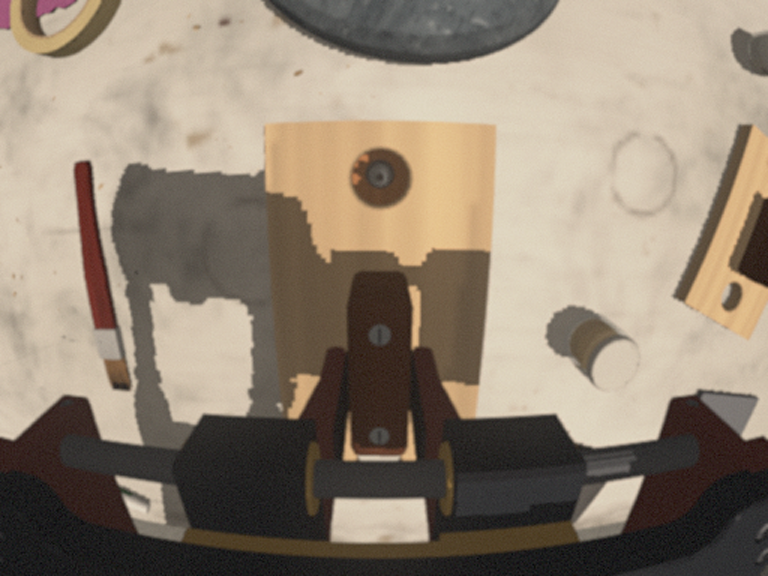

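View pics/ts7.png

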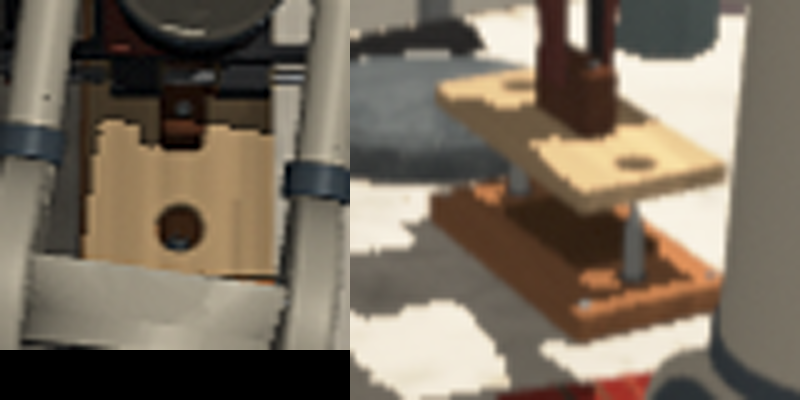

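The far pin's tip at (380,174) is centred in the hole at (381,178), and the near pin stands under the near hole. I'll lower slowly.

Call:
arm_command(motion=[[[4, 0, 0, 0, 0, 0, 255], [5, 0, 0, 0, 0, 0, 255], [5, 0, 0, 0, 0, 0, 255], [5, 0, 0, 0, 0, 0, 255], [5, 0, 0, 0, 0, 0, 255], [4, 0, 0, 0, 0, 0, 255], [0, 0, 0, 0, 0, 0, 255], [0, 0, 0, 0, 0, 0, 255]]])

```text
t: 11.4
eef_pos: [0.5383, -0.028, 0.0763]
tcp_rot: [2.217, 0.01, -2.216]
contact_force: [0.0, 0.4, -3.9]
grip_width: 0.0237
```

```bash
python3 snap.py 8;python3 chk.py 8
```

```text
11.4 [ 0.53834446 -0.02795191  0.07633478] [ 2.2170608   0.01039277 -2.21633291] [-0.115 -0.063  1.602 -0.     1.603  1.446] [ 0.   0.4 -3.9] 0.023662930154031064 11.45
[[ 9.4e-03 -1.0e+00]
 [-1.0e+00 -9.4e-03]
 [ 0.0e+00 -3.0e-04]] -89.4602297036892
```

View pics/w8.png

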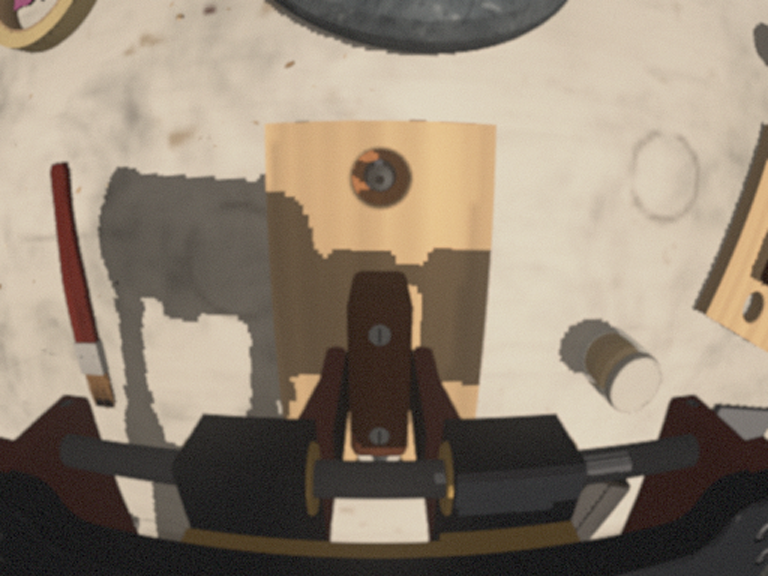

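View pics/ts8.png

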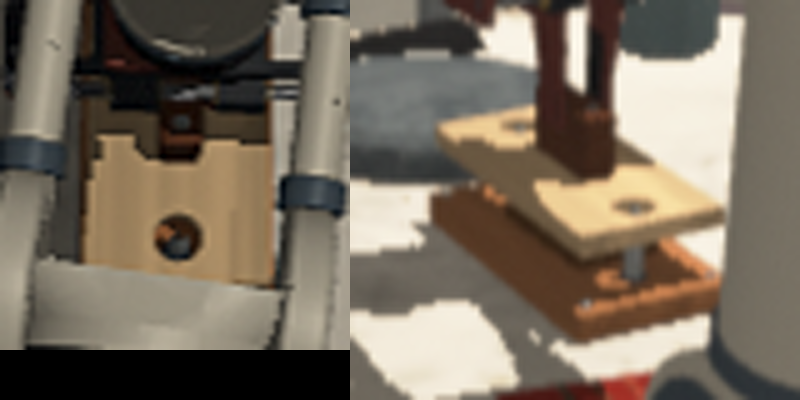

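Call:
arm_command(motion=[[[4, 0, 0, 0, 0, 0, 255], [5, 0, 0, 0, 0, 0, 255], [5, 0, 0, 0, 0, 0, 255], [4, 0, 0, 0, 0, 0, 255], [2, 0, 0, 0, 0, 0, 255], [0, 0, 0, 0, 0, 0, 255], [0, 0, 0, 0, 0, 0, 255]]])

```text
t: 12.42
eef_pos: [0.5383, -0.028, 0.0563]
tcp_rot: [2.217, 0.01, -2.216]
contact_force: [-0.1, -0.5, -3.9]
grip_width: 0.0236
```

Call:
arm_command(motion=[[[1.5, 0, 0, 0, 0, 0, 255], [1.5, 0, 0, 0, 0, 0, 255], [0, 0, 0, 0, 0, 0, 255], [0, 0, 0, 0, 0, 0, 255]]])

```text
t: 12.92
eef_pos: [0.5382, -0.028, 0.0532]
tcp_rot: [2.217, 0.01, -2.217]
contact_force: [0.1, -0.5, -3.6]
grip_width: 0.0239
```

Call:
arm_command(motion=[[[1, 0, 0, 0, 0, 0, 255], [0, 0, 0, 0, 0, 0, 255], [0, 0, 0, 0, 0, 0, 255]]])

```text
t: 13.3
eef_pos: [0.5382, -0.0279, 0.0521]
tcp_rot: [2.217, 0.01, -2.217]
contact_force: [0.0, 0.1, -4.1]
grip_width: 0.0239
```

Call:
arm_command(motion=[[[1, 0, 0, 0, 0, 0, 255], [0, 0, 0, 0, 0, 0, 255], [0, 0, 0, 0, 0, 0, 255]]])

```text
t: 13.68
eef_pos: [0.5382, -0.0279, 0.0511]
tcp_rot: [2.217, 0.01, -2.217]
contact_force: [-0.4, -0.5, -3.6]
grip_width: 0.0235
```

Call:
arm_command(motion=[[[0.7, 0, 0, 0, 0, 0, 255], [0, 0, 0, 0, 0, 0, 255], [0, 0, 0, 0, 0, 0, 255]]])

```text
t: 14.05
eef_pos: [0.5383, -0.028, 0.0506]
tcp_rot: [2.217, 0.01, -2.216]
contact_force: [1.0, -0.3, -3.7]
grip_width: 0.0237
```

Call:
arm_command(motion=[[[0.7, 0, 0, 0, 0, 0, 255], [0, 0, 0, 0, 0, 0, 255], [0, 0, 0, 0, 0, 0, 255]]])

```text
t: 14.42
eef_pos: [0.5384, -0.0279, 0.0506]
tcp_rot: [2.217, 0.01, -2.216]
contact_force: [-3.5, 0.5, 3.9]
grip_width: 0.0238
```

The force has gone from -3.7 to +3.9 N and the height has stopped at 0.0506, so the plate is seated. I'll release it.

Call:
arm_command(motion=[[[0, 0, 0, 0, 0, 0, 200], [0, 0, 0, 0, 0, 0, 150], [0, 0, 0, 0, 0, 0, 80], [0, 0, 0, 0, 0, 0, 50], [0, 0, 0, 0, 0, 0, 50], [0, 0, 0, 0, 0, 0, 50]]])

```text
t: 15.18
eef_pos: [0.5382, -0.0279, 0.0496]
tcp_rot: [2.217, 0.01, -2.217]
contact_force: [0.4, -0.7, 0.3]
grip_width: 0.0692
```

```bash
python3 snap.py 9;python3 chk.py 9
```

```text
15.175 [ 0.53820999 -0.02794498  0.04963006] [ 2.21661446  0.01047907 -2.21687011] [-0.115 -0.051  1.638  0.     1.555  1.446] [ 0.4 -0.7  0.3] 0.06915421264327051 15.225
[[ 9.4e-03 -1.0e+00]
 [-1.0e+00 -9.4e-03]
 [-0.0e+00  1.0e-04]] -89.46061736545792
```

View pics/w9.png

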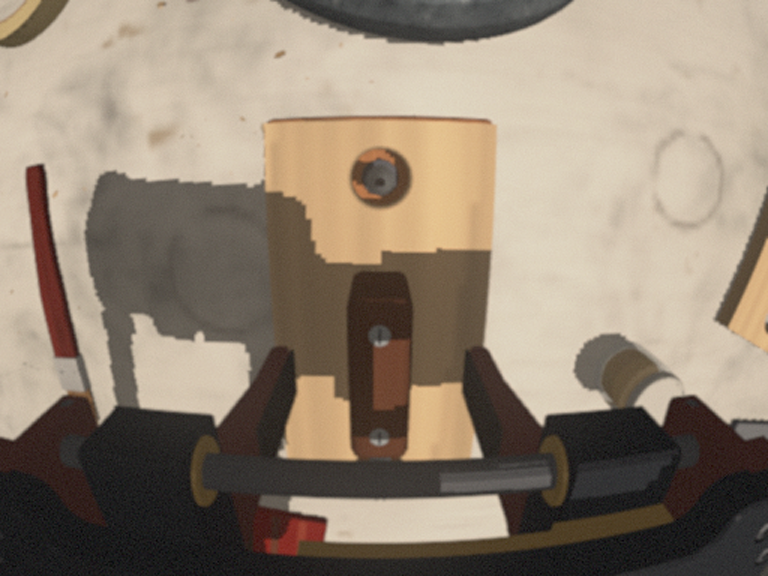

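View pics/ts9.png

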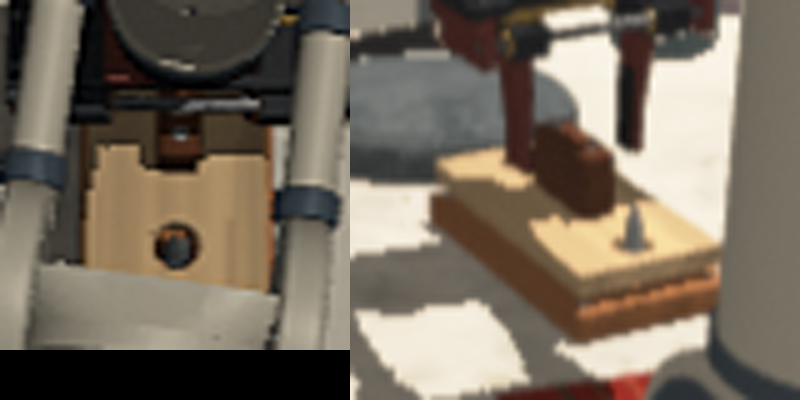

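The plate lies flat with both pins through its holes, and the fingers are clear of the grip. I'll withdraw straight up.

Call:
arm_command(motion=[[[-8, 0, 0, 0, 0, 0, 50], [-20, 0, 0, 0, 0, 0, 50], [-30, 0, 0, 0, 0, 0, 50], [-40, 0, 0, 0, 0, 0, 50], [-30, 0, 0, 0, 0, 0, 50], [-10, 0, 0, 0, 0, 0, 50], [0, 0, 0, 0, 0, 0, 50], [0, 0, 0, 0, 0, 0, 50]]])

```text
t: 16.32
eef_pos: [0.5377, -0.0279, 0.1862]
tcp_rot: [2.214, 0.011, -2.22]
contact_force: [0.2, 0.9, 0.4]
grip_width: 0.0703
```

```bash
python3 snap.py 10;python3 chk.py 10
```

```text
16.325 [ 0.5376634  -0.0279005   0.18617347] [ 2.21415132  0.010717   -2.21958534] [-0.115 -0.075  1.418 -0.     1.8    1.446] [0.2 0.9 0.4] 0.07027135325978473 16.375
[[ 9.4e-03 -1.0e+00]
 [-1.0e+00 -9.4e-03]
 [-3.0e-04  2.4e-03]] -89.46185264813582
```

View pics/w10.png

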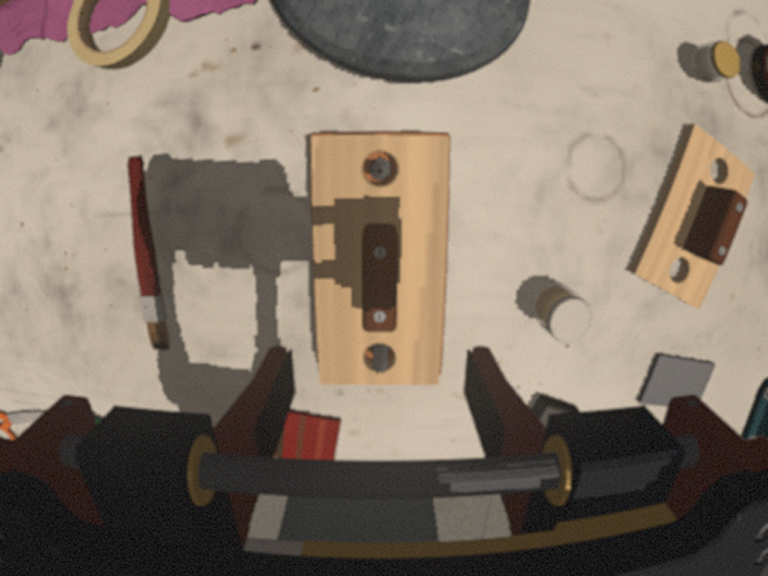

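View pics/ts10.png

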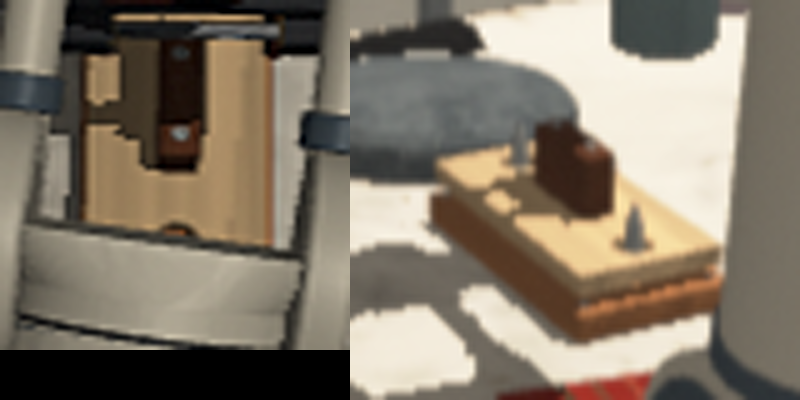

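Both pins stand in their holes at (380,168) and (379,357), and the robot is clear of everything. I'll do a last numeric check and hand in.

```bash
python3 - <<'E'
from h import *;import pickle
from bench import *
o,p=pickle.load(open('w10.pkl','rb'));c=lambda u,v:(u/1.5-.17,v/1.5-.17)
a,b=onz(p,c(380,168),.044,o),onz(p,c(379,357),.044,o)
print(a,b,(a+b)/2,np.linalg.norm(a-b),np.degrees(np.arctan2(*(a-b)[1::-1])))
s=[onz(p,c(*q),.014,o) for q in((720,170),(680,268))];print('short holes',s)
close_job()
E
```

```text
[ 0.61365254 -0.02795015  0.044     ] [ 0.46376026 -0.02863078  0.044     ] [ 0.5387064  -0.02829047  0.044     ] 0.1498938209495059 0.2601666048501706
short holes [array([ 0.63954736, -0.36169848,  0.014     ]), array([ 0.53795924, -0.32240525,  0.014     ])]
the job is handed in; nothing more can be done
```

I gripped the long plate by its block, carried it level to the press and lowered it in small steps over both pins. When the wrist force showed it resting on the tile, I let go, withdrew straight up and handed the job in at about 16 s of the 42 s.

**Last checks:**
- **Centre and direction:** from the wrist camera, the plate's centre is at (0.539, -0.028). That is about 1 mm from the press centre I measured at (0.538, -0.0285), and its length is within about 0.5° of the press's.
- **Height:** the hole spacing came out at 149.9 mm when I assumed the plate's top was 44 mm up, which fits a seated plate. The height at contact puts its underside about 29–30 mm above the base's. I did not measure it again after release.
- **Flatness:** the scene and wrist pictures show the plate lying flat with both pins through its holes, and the gripper well clear.
- **Short plate:** its holes are within about 1 mm of where they were at the start.
- **Tile:** it is hidden under the plate, so its final position was not seen. I saw no sideways push while lowering; the only side force was about 3.5 N at the final touch.

**Disagreement:** the scene camera alone put the pins about 10 mm nearer the robot along x than the wrist and top views did. I relied on the wrist and top views, and the plate went on without touching the pins.

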